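# Fit the control knob to a push dimmer and hold it in

### The arm

A 6-joint arm with a two-finger parallel gripper is mounted at the origin on the work surface. World frame = base frame: x ahead of the robot, y to its left, z up, the work surface at z = 0. Lengths are in m, angles in rad, forces in N, time in s.
With the tool pointing down it reaches from about 0.35 to 0.975 m from the base axis. Payload 4.9 kg.
Tool frame: the origin (TCP) lies midway between the tips of the shut fingers; the grasp point (between the pads) lies 19 mm behind it; z points along the fingers, y is the line along which they close (so a half turn about z gives the same grasp; the last joint's range is limited). The gripper opens to 85 mm and grips with 20 to 120 N. Pads are 22 mm wide; open, the fingers measure 114 mm over their backs; the gripper's body (76 mm by 85 mm) begins 54 mm behind the grasp point. The pads swing forward as they close: fully open they stand 13 mm farther back than shut.
Start: joints at [-1.219, 0.053, 1.613, -0, 1.476, -0.119], TCP at [0.283, -0.557, 0.209] pointing down, gripper open.
Joint ranges: [-3.01, 3.01], [-1.01, 2.22], [0.06, 2.58], [-1.02, 4.17], [0.09, 2.62], [-3.14, 3.14]. Speed limits (rad/s): [2.57, 2.57, 3.14, 3.14, 3.14, 3.14].

### API

Orientations are given as a rotation vector (axis times angle).
In Python, from station import ctrl, optics, job gives the robot as it stands.
- The arm moves only by the shell command python3 -m jog 'ROWS' [OPENING] [FORCE]. ROWS is JSON, a list of rows, each a list of 2 entries, a list of its own where there are three numbers: the shift along the tool's x, y, z in m, then the turn, a rotation vector about the tool's x, y, z in rad. A call has 1 to 5 rows; each row is the pose to reach, as a shift and turn from the pose commanded when the call began, along the tool's axes at that moment; what a row does not reach only later rows make up. A row lasts 1/10 s, in which the tool goes at most 50 mm and 8.59 degrees, less where a joint would pass 70% of its speed; a pose out of reach is approached as far as the arm can. A call with a gripper value outside its range is refused whole. OPENING is the opening, from 0 (shut) to 1 (fully open), set as the call begins (- or left out, the last holds). The fingers move at their own pace and stop on an object; FORCE is the grip in N (left out, the last holds). Time passes only in rows, so rows that repeat a pose let the fingers close. It gives the time, the measured TCP pose, the force, the opening and the grip force at its end, in the units of the state.
- ctrl.get_obs(): the state, without advancing time (a new reading comes with each control period).
- optics.get_image(name): name is "scene" or "top" or "wrist"; returns a dict with "image" (384x512x3 uint8, blue, green, red), "fx", "fy", "cx", "cy" (pixels), "D" ([k1, k2, p1, p2, k3] as OpenCV has them; the pictures are not rectified), "rvec" (rotation vector, rad) and "tvec" (3), from world to camera coordinates, as OpenCV has them; the wrist camera has in their place "mount" (4x4, takes a point from camera to tool coordinates, whose origin is the TCP and whose axes are the flange's). Camera axes: x right, y down, z forward; pixel columns grow to the right and rows downward; lengths in m; the calibration is good to about 2 mm. A picture is of the moment at which its call begins: read the wrist's pose just before it. There is no depth.
- job.finish_job(): hands the job in; it is judged then, once.
The state is a dict: "t": time; "q": joint angles; "dq": joint speeds; "effort": joint torques, N m; "tool_pos": TCP position; "tool_rot": TCP orientation; "contact_force": force on the tool from outside, world axes, zero at the start; "wrist_torque": the same for the moment, N m; "opening": finger opening in m; "grip_force": force on a finger pad.
Only numpy, scipy, OpenCV 4.12 (cv2) and the standard library are available. Lean on these libraries where they do the work, as an engineer would, in place of code of your own. Each camera call takes 0.05 s, during which the arm holds its last target. There are 200 camera calls.

### The job

Pick up the loose black control knob, turn it so that the flat in its bore matches the flat of the dimmer's D-shaped shaft, and push it fully home on the shaft. Then press knob and shaft well down against the switch spring, and finish while still holding the knob pressed in: do not let go. Leave the carton, the lamp and the ballast where they stand.

Things in the scene. Friction and masses are not known exactly. Their poses are not given: they have to be found in the camera images.
- knob: Loose black knob, 60 g, standing bore down on the bench, 32 mm high: skirt 44 mm diameter, 6 mm thick; above it a 16-sided grip 34 mm across (its facets may settle in the gripper, turning the knob up to 11 degrees). A pointer nose, 7 mm wide, sticks out of the skirt; a white line on top runs the same way. Origin: centre of the underside; z up along the axis, +x towards the pointer.
- knob_pointer (a point): Tip of the pointer nose, 30 mm from the knob's axis along its +x, 3 mm above its underside; axes as the knob's. The D-shaped bore, open below, has its flat on this side: bore 22 mm deep, radius 7.8 mm, mouth countersunk 2.4 mm wider over the first 4 mm; the flat, 2.5 mm from the axis, begins with a square edge 3 mm up the bore, so a knob turned half round stops 15 mm short.
- shaft_seat (a point): On the dimmer shaft's axis at its collar's top, where the knob's underside rests when home; 80 mm above the bench unpressed. The upright steel shaft rises 20 mm above it, 14 mm diameter, flat 1.5 mm from the axis; +x points out of the flat, z up. Collar 26 mm diameter with a tab to 19 mm from the axis on the flat's side. The knob fits with its +x within 15 deg of this +x, 0.8 mm play all round.
- push (a joint): How far shaft and collar are pressed down together, m: 0 is up, 0.006 the bottom stop. A spring resists with 3 N at first and 9 N at the bottom, and lifts them again when let go.
- shaft (a joint): Turn of the shaft about z, rad: 0 when its flat faces the enclosure's +x; up to 1.3 either way. Stiff to turn (0.15 N m), stays where it is. It need not be turned.
- dimmer: Fixed dimmer: grey enclosure 120 x 90 mm (its x and y), top face 67 mm above the bench, screwed to a plywood board 170 x 130 x 12 mm; the shaft stands in the middle of the top. Origin: centre of the board's underside, on the bench, on the shaft's axis.
- lamp_carton: Small blue lamp carton, 50 x 50 x 75 mm, standing between knob and dimmer; origin at the centre of its underside. To be left alone.
- reflector_lamp: White reflector lamp standing on its face, cap up, 80 mm diameter, 94 mm high; origin at the centre of its underside. To be left alone.
- ballast: White metal ballast, 60 x 150 x 40 mm with its end tabs (x, y, z), lying on the bench; origin at the centre of its underside. To be left alone.
Not all that is in view belongs to the job. What is meant by the dimmer is not pink, and is the larger of those in its own colour.

How it is judged:
By the outcome, as a careful person would: the job done as asked, in the order asked, and still so for the second after the job is handed in, while the arm keeps its last pose, push and grip.
It also fails if it takes over 51 s, if anything falls off the work surface, if the arm or the gripper's body presses on something with over 40 N, if the wrist force passes 120 N, or if a joint passes its speed limit or range.

## Working session

There is one attempt and no reset: what is moved stays moved. The work goes in short steps, Python scripts to look and compute and a shell command to move; the robot and the scene stay as the last step left them, time stands still between calls to the robot, and variables do not carry over. Pictures are saved under pics/ and viewed, at most 10 in all, crops included, and the job is handed in when it is done.

```bash
mkdir -p pics && ls && python3 - <<'E'
from station import ctrl, optics, job
import cv2,pickle
o=ctrl.get_obs();print(o)
d={n:optics.get_image(n) for n in("scene","top")}
pickle.dump(d,open('im0.pkl','wb'))
for n in d: cv2.imwrite(f'pics/{n}0.png',cv2.resize(d[n]['image'],None,fx=1.5,fy=1.5,interpolation=cv2.INTER_CUBIC))
E
```

```text
pics
{'t': 0.0, 'q': array([-1.21897876e+00,  5.33623745e-02,  1.61431801e+00, -1.66391641e-05,
        1.47600537e+00, -1.19000951e-01]), 'dq': array([-0.00229588, -0.00030244, -0.00079855, -0.0008124 ,  0.00078677,
        0.00101027]), 'effort': array([-2.50874378e-03, -3.93679547e+01, -3.70182431e+01, -3.83768902e-04,
        6.81197052e-03,  3.58079390e-06]), 'tool_pos': array([ 0.28326827, -0.55635504,  0.20724531]), 'tool_rot': array([-3.05292395e+00, -7.32266111e-01,  4.07439707e-04]), 'contact_force': array([ 0.02254262,  0.4271956 , -0.71227565]), 'wrist_torque': array([-0.02716364, -0.00672986, -0.05568931]), 'grip_force': 0.0, 'opening': 0.08523949324479256}
```

View pics/scene0.png

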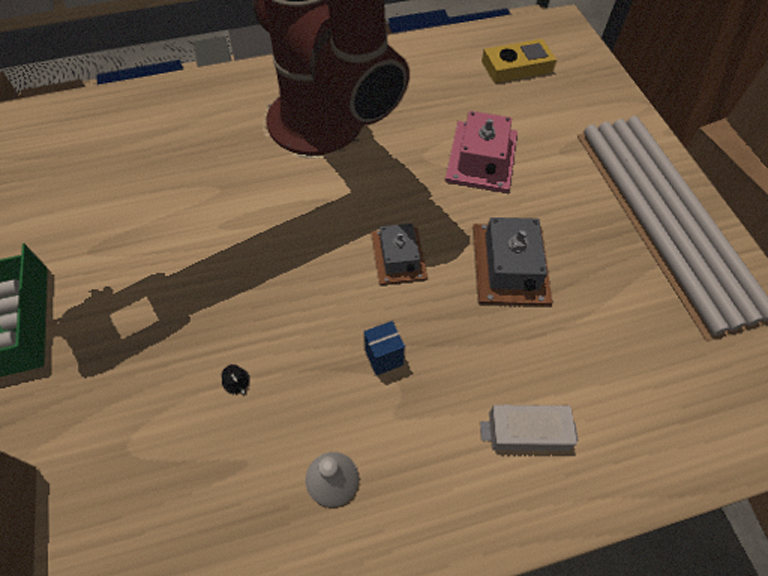

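View pics/top0.png

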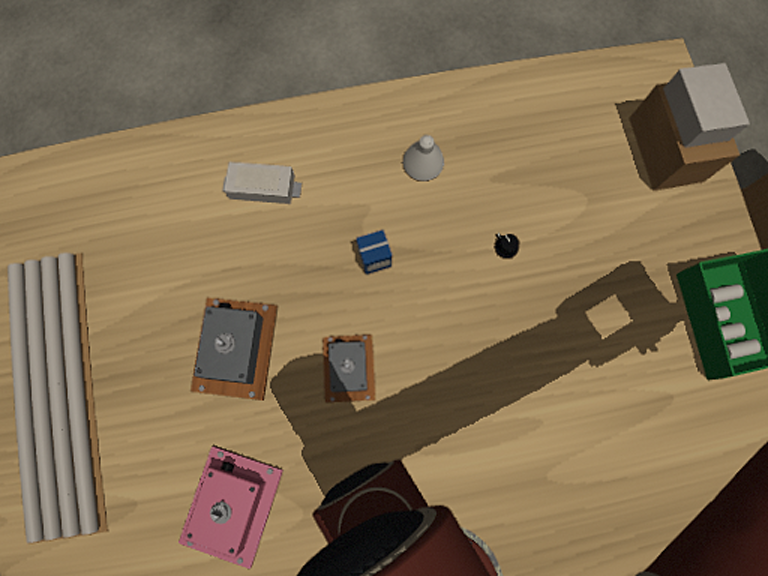

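The top view shows the large grey dimmer with its shaft at (224,343), the knob at (507,245), the carton at (375,250), the lamp at (424,160) and the ballast at (262,182). In the scene view the knob is at (235,379) and the shaft at (517,241).

```bash
cat > h.py <<'E'
import numpy as np, cv2
from scipy.spatial.transform import Rotation as R
def K(c): return np.array([[c['fx'],0,c['cx']],[0,c['fy'],c['cy']],[0,0,1.]])
def pix2plane(c,uv,z,Rwc=None,C=None):
    """pixels -> world points at height z"""
    p=cv2.undistortPoints(np.array(uv,float).reshape(-1,1,2),K(c),np.array(c['D'],float)).reshape(-1,2)
    if Rwc is None:
        Rc=cv2.Rodrigues(np.array(c['rvec'],float))[0]; Rwc=Rc.T; C=-Rc.T@np.array(c['tvec'],float).ravel()
    d=np.c_[p,np.ones(len(p))]@Rwc.T
    return C+d*((z-C[2])/d[:,2])[:,None]
def wristcam(c,o):
    T=np.array(c['mount']); Rt=R.from_rotvec(o['tool_rot']).as_matrix()
    return Rt@T[:3,:3], Rt@T[:3,3]+np.array(o['tool_pos'])
E
python3 - <<'E'
import pickle,numpy as np,cv2
from h import *
np.set_printoptions(precision=4,suppress=True)
d=pickle.load(open('im0.pkl','rb'));s,t=d['scene'],d['top']
f=lambda c,uv,z:print(pix2plane(c,(np.array(uv,float)+.5)/1.5-.5,z)[:,:2].tolist())
print('knob');f(t,[[507,245],[497,236]],.02);f(s,[[235,379],[243,391]],.02)
print('shaft');f(t,[[224,343]],.09);f(s,[[517,241]],.09)
print('board corners');f(t,[[207,298],[277,306],[264,400],[191,391]],.012)
print('carton');f(t,[[375,240]],.075)
print('lamp');f(t,[[427,142]],.09)
a=t['image'][195:275,115:195];b=t['image'][140:188,310:366]
a=cv2.resize(a,(400,400),interpolation=cv2.INTER_CUBIC);b=cv2.resize(b,(400,400),interpolation=cv2.INTER_CUBIC)
cv2.imwrite('pics/crop.png',np.clip(np.hstack([a,b])*1.5,0,255).astype('uint8'))
E
```

```text
knob
[[0.5593577939699805, -0.2503742836210369], [0.5795134841161609, -0.23642341969432706]]
[[0.5677490627543176, -0.24846735512636747], [0.5911589925473038, -0.23903655079232422]]
shaft
[[0.4664162121412887, 0.26189095408223306]]
[[0.4770752218657384, 0.25895927416997533]]
board corners
[[0.5675855953665057, 0.30187368551638644], [0.5288300205584366, 0.17880479173204572], [0.36890318880601725, 0.2267480313092606], [0.4076155236084503, 0.3514607507715288]]
carton
[[0.5961909413191862, -0.01332656771300953]]
lamp
[[0.7524451754198147, -0.13681357297978647]]
```

View pics/crop.png

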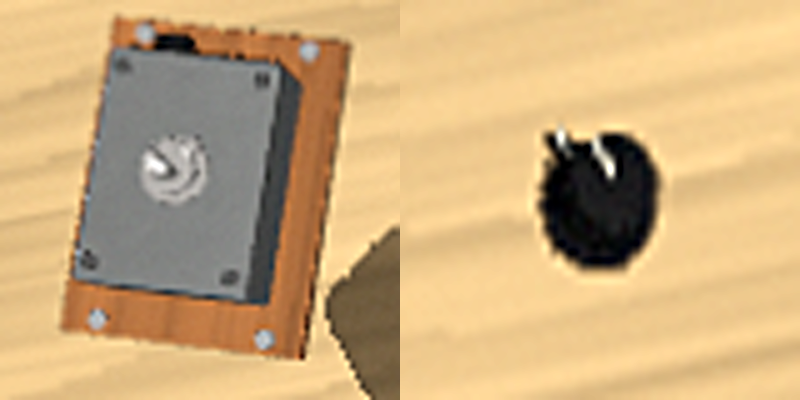

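Rough estimates: knob at (0.563, -0.25) with yaw about 28°, dimmer at (0.47, 0.262) with its long axis at about -17° or 163°. I'll go above the knob and look from close by.

```bash
python3 -m jog '[[[0.05,-0.018,0],[0,0,0]],[[0.1,-0.036,0],[0,0,0]],[[0.15,-0.055,0],[0,0,0]],[[0.194,-0.073,0],[0,0,0]],[[0.194,-0.073,0],[0,0,0]]]' 1 40 && python3 -m jog '[[[0.05,-0.018,0],[0,0,0]],[[0.1,-0.036,0],[0,0,0]],[[0.15,-0.055,0],[0,0,0]],[[0.194,-0.073,0],[0,0,0]],[[0.194,-0.073,0],[0,0,0]]]' && python3 - <<'E'
from station import ctrl, optics
import cv2,pickle
o=ctrl.get_obs();c=optics.get_image("wrist");pickle.dump((o,c),open('w1.pkl','wb'))
print(c['mount'],c['fx'],o['tool_pos'],o['q'])
cv2.imwrite('pics/w1.png',cv2.resize(c['image'],None,fx=1.5,fy=1.5,interpolation=cv2.INTER_CUBIC))
E
```

```text
t: 0.6
tool_pos: [0.4258, -0.4, 0.208]
tool_rot: [-3.051, -0.741, -0.001]
contact_force: [0.2, 0.1, 0.6]
opening: 0.0857
grip_force: 0.0
t: 1.1
tool_pos: [0.5651, -0.2475, 0.2079]
tool_rot: [-3.052, -0.74, -0.001]
contact_force: [-0.7, -0.9, -0.6]
opening: 0.0853
grip_force: 0.0
[[ 1.83545775e-04 -9.54481572e-01 -2.98269835e-01  7.69083300e-02]
 [ 9.99999279e-01  5.29245578e-04 -1.07825020e-03  7.15799780e-04]
 [ 1.18702794e-03 -2.98269422e-01  9.54480981e-01 -1.66049001e-01]
 [ 0.00000000e+00  0.00000000e+00  0.00000000e+00  1.00000000e+00]] 293.3581259645624 [ 0.56514762 -0.24748605  0.20793458] [-5.33905661e-01  3.46486245e-02  1.63246534e+00  1.19895915e-03
  1.47514607e+00  5.61061494e-01]
```

View pics/w1.png

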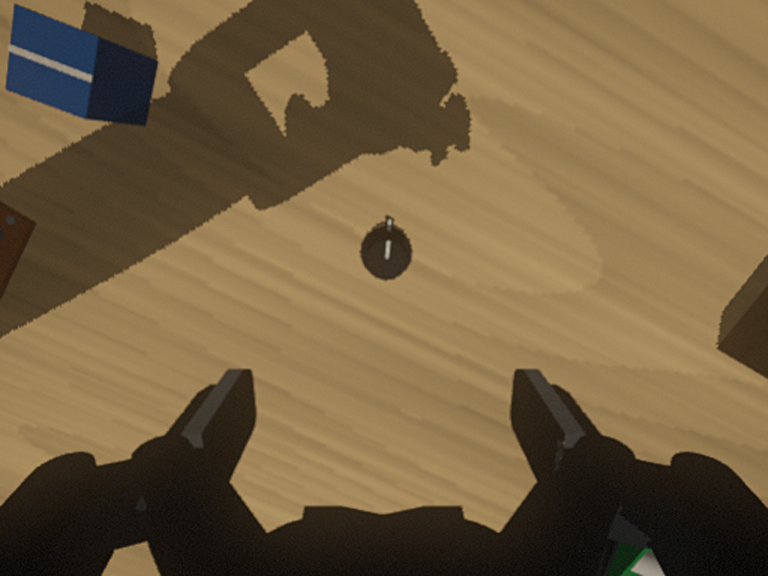

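The wrist view shows the knob at about (386,253), with its pointer tip at (389,217) and the white line from (388,240) to (387,260). The pointer is nearly along tool +x.

```bash
python3 - <<'E'
import pickle
from h import *
o,c=pickle.load(open('w1.pkl','rb'));Rw,C=wristcam(c,o)
g=cv2.cvtColor(c['image'],cv2.COLOR_BGR2GRAY).astype(float)
m=(cv2.blur(g,(3,3))<62); sub=m[130:195,225:290]
n,l,st,ce=cv2.connectedComponentsWithStats(sub.astype('uint8'));k=1+np.argmax(st[1:,4]);print(st[k],ce[k]+[225,130])
f=lambda uv,z:pix2plane(c,(np.array(uv,float)+.5)/1.5-.5,z,Rw,C)
Rt=R.from_rotvec(o['tool_rot']).as_matrix()
for n,uv,z in(('skirt/grip',[[386,253]],.018),('tip',[[389,217]],.004),('line',[[388,240],[387,260]],.032)):
    p=f(uv,z);print(n,p[:,:2],'tool',((p-o['tool_pos'])@Rt)[:,:2])
E
```

```text
[ 16  19  33  37 797] [256.91468005 167.6574655 ]
skirt/grip [[ 0.5644339  -0.25092845]] tool [[-0.00233546  0.00296125]]
tip [[ 0.59017838 -0.24049027]] tool [[0.02532174 0.00548916]]
line [[ 0.57714777 -0.24603941]
 [ 0.56247121 -0.25277106]] tool [[ 0.01121496  0.00442088]
 [-0.00491491  0.00368361]]
```

```bash
python3 -m jog '[[[-0.001,0.001,0.03],[0,0,0.03]],[[-0.003,0.0035,0.07],[0,0,0.05]],[[-0.003,0.0035,0.1],[0,0,0.05]],[[-0.003,0.0035,0.1],[0,0,0.05]]]' && python3 - <<'E'
from station import ctrl, optics
import cv2,pickle
o=ctrl.get_obs();c=optics.get_image("wrist");pickle.dump((o,c),open('w2.pkl','wb'))
cv2.imwrite('pics/w2.png',cv2.resize(c['image'][100:300,130:390],None,fx=3,fy=3,interpolation=cv2.INTER_CUBIC))
E
```

```text
t: 1.55
tool_pos: [0.5573, -0.2548, 0.1022]
tool_rot: [-3.066, -0.652, 0.014]
contact_force: [-1.0, 0.5, -0.2]
opening: 0.0854
grip_force: 0.0
```

View pics/w2.png

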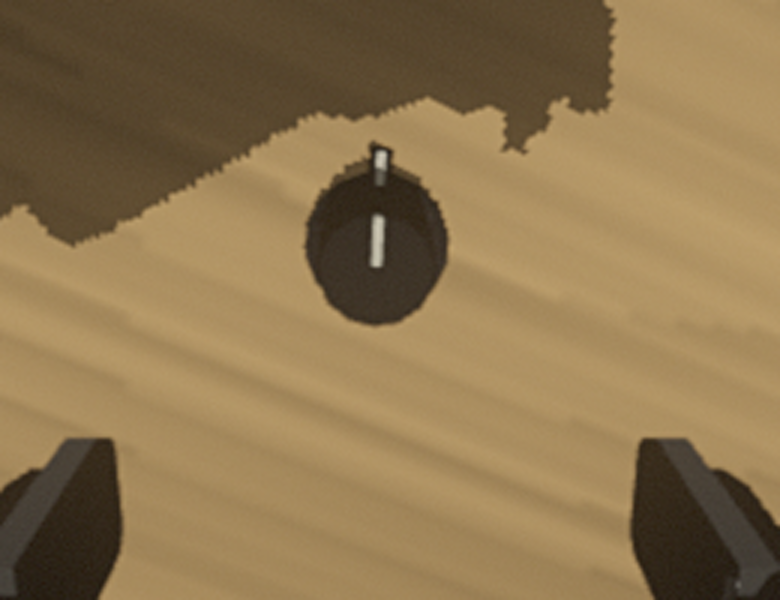

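Close view: the pointer tip is at crop (380,147), the line runs (378,215) to (377,267), the knob's widest span is x 306 to 448 at y about 242, and the grip top's near edge is at (377,325).

```bash
python3 - <<'E'
import pickle
from h import *
np.set_printoptions(precision=4,suppress=True)
o,c=pickle.load(open('w2.pkl','rb'));Rw,C=wristcam(c,o)
f=lambda uv,z:pix2plane(c,(np.array(uv,float)+.5)/3-.5+[130,100],z,Rw,C)
Rt=R.from_rotvec(o['tool_rot']).as_matrix()
print(o['tool_pos'],R.from_matrix(Rt).as_euler('zyx',degrees=True))
for n,uv,z in(('skirtL/R',[[306,242],[448,242]],.006),('tip',[[380,145],[381,156]],.006),('line',[[378,215],[377,267]],.032),('topnear',[[377,325]],.032)):
    p=f(uv,z);print(n,p[:,:2],'tool',((p-o['tool_pos'])@Rt)[:,:2])
E
```

```text
[ 0.5573 -0.2548  0.1022] [ -23.9981   -0.576  -179.692 ]
skirtL/R [[ 0.5544 -0.2319]
 [ 0.5723 -0.2718]] tool [[ 0.0073 -0.0212]
 [ 0.0075  0.0225]]
tip [[ 0.591  -0.2405]
 [ 0.5881 -0.2421]] tool [[0.0373 0.0015]
 [0.034  0.0018]]
line [[ 0.577  -0.2463]
 [ 0.5633 -0.2521]] tool [[0.022  0.0009]
 [0.0071 0.0007]]
topnear [[ 0.5475 -0.2592]] tool [[-0.0103  0.0007]]
```

```bash
python3 -m jog '[[[0,0,0],[0,0,0]],[[0,0,0],[0,0,0]]]'
```

```text
t: 1.8
tool_pos: [0.5633, -0.2568, 0.1115]
tool_rot: [3.069, 0.655, 0.005]
contact_force: [-0.2, -0.2, 0.1]
opening: 0.0855
grip_force: 0.0
```

```bash
python3 -m jog '[[[0,0,0],[0,0,0]],[[0,0,0],[0,0,0]],[[0,0,0],[0,0,0]]]'
```

```text
t: 2.1
tool_pos: [0.5623, -0.2555, 0.1093]
tool_rot: [3.071, 0.656, 0.001]
contact_force: [-0.5, -0.5, 1.4]
opening: 0.0856
grip_force: 0.0
```

```bash
cat > kn.py <<'E'
from station import ctrl, optics
from h import *
np.set_printoptions(precision=4,suppress=True)
o=ctrl.get_obs();c=optics.get_image("wrist");Rw,C=wristcam(c,o);Rt=R.from_rotvec(o['tool_rot']).as_matrix()
f=lambda uv,z:((pix2plane(c,uv,z,Rw,C)-o['tool_pos'])@Rt)[:,:2]
hsv=cv2.cvtColor(c['image'],cv2.COLOR_BGR2HSV).astype(int); sat=hsv[...,1];v=hsv[...,2]
m=((sat<90)|(v<60)).astype('uint8');m[260:]=0;m[:,:200]=0;m[:,300:]=0;m[:110]=0
m=cv2.morphologyEx(m,cv2.MORPH_OPEN,np.ones((3,3)))
n,l,st,ce=cv2.connectedComponentsWithStats(m);k=1+np.argmax(st[1:,4]);b=l==k
x,y,w,h,a=st[k];print('box',x,y,w,h,a)
w_=(b[y:y+h,x:x+w]).sum(1);r=y+np.argmax(w_);xs=np.where(b[r])[0];bot=np.where(b[y+h-1])[0].mean()
print('tool pos',o['tool_pos'],'yaw',-R.from_matrix(Rt).as_euler('zyx',degrees=True)[0])
print('LR',f([[xs[0]-.5,r],[xs[-1]+.5,r]],.006),'near',f([[bot,y+h-.5]],.032))
cv2.imwrite('pics/k.png',cv2.resize(c['image'][100:300,130:390],None,fx=3,fy=3))
E
python3 kn.py
```

```text
box 230 153 41 41 907
tool pos [ 0.5623 -0.2555  0.1093] yaw 24.121192173729945
LR [[ 0.0078 -0.0238]
 [ 0.0078  0.015 ]] near [[ 0.0006 -0.0035]]
```

View pics/k.png

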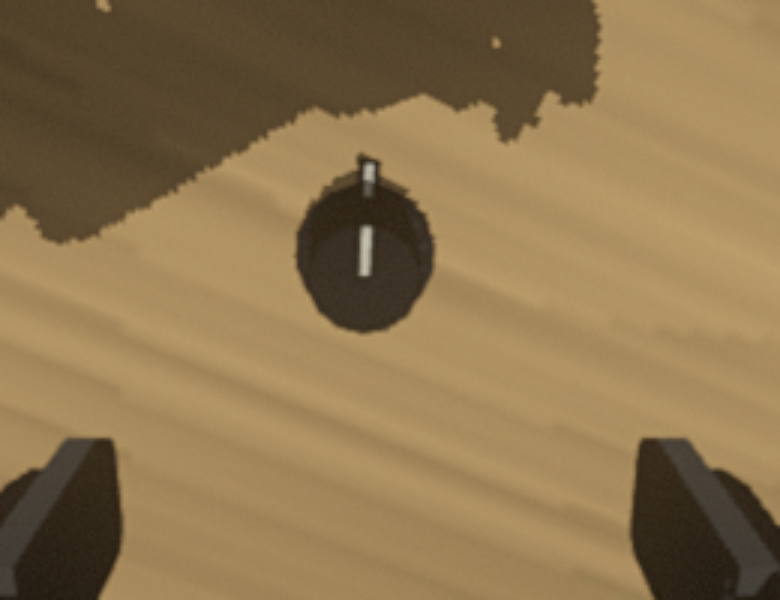

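Settled view: pointer tip at crop (369,156), line from (367,226) to (364,276), skirt x 297 to 434 at y about 250, and the grip top's near edge at (363,332).

```bash
cat > m3.py <<'E'
from station import ctrl, optics
from h import *
np.set_printoptions(precision=4,suppress=True)
o=ctrl.get_obs();c=optics.get_image("wrist");Rw,C=wristcam(c,o);Rt=R.from_rotvec(o['tool_rot']).as_matrix()
f=lambda uv,z:((pix2plane(c,(np.array(uv,float)+.5)/3-.5+[130,100],z,Rw,C)-o['tool_pos'])@Rt)[:,:2]
print(o['tool_pos'])
for n,uv,z in(('skirtL/R',[[297,250],[434,250]],.006),('tip',[[369,156]],.006),('line',[[367,226],[364,276]],.032),('topnear',[[363,332]],.032)): print(n,f(uv,z).tolist())
E
python3 m3.py
```

```text
[ 0.5622 -0.2554  0.109 ]
skirtL/R [[0.0029483882523728064, -0.02468614395935153], [0.0029634618229363694, 0.018728316359839917]]
tip [[0.03284116707816448, -0.001802693051802849]]
line [[0.017166266037557002, -0.0021743757217992116], [0.0023196499570268376, -0.0030840399010048877]]
topnear [[-0.014945229875875413, -0.00344618313515707]]
```

```bash
python3 -m jog '[[[0.0025,-0.003,0.035],[0,0,0.05]],[[0.0025,-0.003,0.07],[0,0,0.05]],[[0.0025,-0.003,0.09],[0,0,0.05]],[[0.0025,-0.003,0.1],[0,0,0.05]],[[0.0025,-0.003,0.1],[0,0,0.05]]]' && python3 -m jog '[[[0,0,0],[0,0,0]],[[0,0,0],[0,0,0]],[[0,0,0],[0,0,0]]]'  && python3 -m jog '[[[0,0,0],[0,0,0]],[[0,0,0],[0,0,0]],[[0,0,0],[0,0,0]],[[0,0,0],[0,0,0]],[[0,0,0],[0,0,0]]]' 0.2 60 && python3 -m jog '[[[0,0,0],[0,0,0]],[[0,0,0],[0,0,0]],[[0,0,0],[0,0,0]],[[0,0,0],[0,0,0]],[[0,0,0],[0,0,0]]]'
```

```text
t: 2.7
tool_pos: [0.562, -0.2509, 0.0069]
tool_rot: [-3.086, -0.579, 0.004]
contact_force: [-0.4, 0.7, -0.0]
opening: 0.0853
grip_force: 0.0
t: 3.0
tool_pos: [0.5641, -0.2523, 0.0103]
tool_rot: [3.086, 0.579, 0.003]
contact_force: [-0.0, -0.2, -0.1]
opening: 0.0853
grip_force: 0.0
t: 3.5
tool_pos: [0.5637, -0.2518, 0.0095]
tool_rot: [3.087, 0.579, 0.002]
contact_force: [-1.9, 0.2, 5.3]
opening: 0.0171
grip_force: 2.2
t: 4.0
tool_pos: [0.5636, -0.2517, 0.0095]
tool_rot: [3.087, 0.579, 0.002]
contact_force: [-1.2, 1.3, 4.8]
opening: 0.0167
grip_force: 2.8
```

```bash
python3 - <<'E'
from station import ctrl, optics
import cv2,numpy as np
a=optics.get_image("wrist")['image'];b=optics.get_image("top")['image'][130:210,300:380]
cv2.imwrite('pics/g1.png',np.hstack([a,cv2.resize(b,(288,384))]))
E
```

```text
(no output)
```

View pics/g1.png

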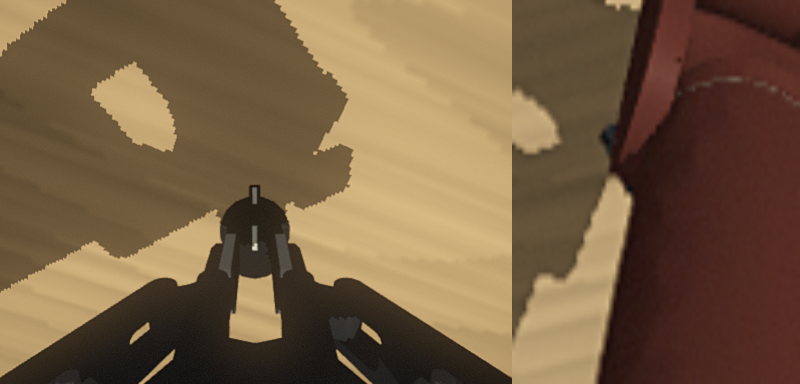

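The wrist view shows the knob with its tip at (254,185) and the fingers beside and behind the line at (254,225) to (254,248). The opening went right down to 17 mm, so the knob was probably squeezed forward. I'll compute where it is.

```bash
python3 - <<'E'
from station import ctrl, optics
from h import *
np.set_printoptions(precision=4,suppress=True)
o=ctrl.get_obs();c=optics.get_image("wrist");Rw,C=wristcam(c,o);Rt=R.from_rotvec(o['tool_rot']).as_matrix()
f=lambda uv,z:((pix2plane(c,uv,z,Rw,C)-o['tool_pos'])@Rt)[:,:2].tolist()
print('tip',f([[254,185]],.006),'line',f([[254,225],[254,248]],.032),'skirt',f([[220,217],[289,217]],.006),f([[254,278]],.032))
# where would pad tips (tool x=+-11mm, z=tip) appear
for z in(0,-.005,-.01,-.019):
  P=np.array([[.011,-.0085,z],[.011,.0085,z],[-.011,.0085,z],[.011,.017,z],[-.011,.017,z]]);T=np.linalg.inv(np.array(c['mount']));Pc=P@T[:3,:3].T+T[:3,3]
  print(z,cv2.projectPoints(Pc,np.zeros(3),np.zeros(3),K(c),np.array(c['D']))[0].reshape(-1,2).round(0).tolist())
cv2.imwrite('pics/g2.png',cv2.resize(c['image'][170:350,140:370],None,fx=3.4,fy=3.3,interpolation=cv2.INTER_CUBIC))
E
```

```text
tip [[0.029097988761969795, -0.00016175122625841502]] line [[0.014394585451459625, -5.5871826220788415e-05], [0.0008206392399201127, -6.745474493078174e-05]] skirt [[0.008443445849031376, -0.021304678237278954], [0.008461102398709452, 0.021564152063285137]] [[-0.01797490206876959, -8.346678558662016e-05]]
0 [[240.0, 215.0], [268.0, 215.0], [268.0, 248.0], [282.0, 215.0], [281.0, 248.0]]
-0.005 [[240.0, 218.0], [269.0, 218.0], [268.0, 252.0], [283.0, 218.0], [282.0, 252.0]]
-0.01 [[239.0, 222.0], [269.0, 222.0], [268.0, 256.0], [284.0, 222.0], [283.0, 256.0]]
-0.019 [[239.0, 228.0], [270.0, 228.0], [269.0, 264.0], [285.0, 228.0], [284.0, 264.0]]
```

View pics/g2.png

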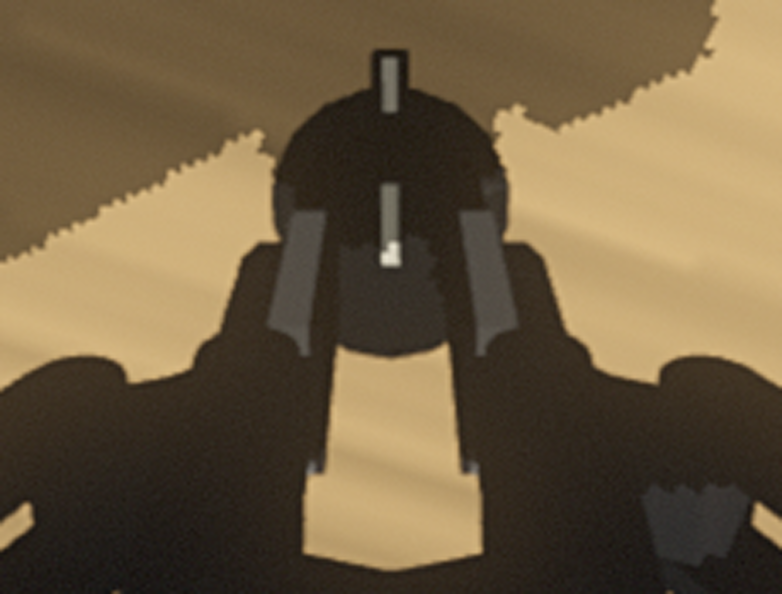

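The knob hasn't moved: its axis is about 1 mm behind the TCP and its pointer is along tool x. The fingertips sit on top of the knob, about 22 mm higher than I assumed. I'll reopen, go down gently and watch the force.

```bash
python3 -m jog '[[[0,0,-0.004],[0,0,0]],[[0,0,-0.004],[0,0,0]],[[0,0,-0.004],[0,0,0]],[[0,0,-0.004],[0,0,0]],[[0,0,-0.004],[0,0,0]]]' 0.75 40 && python3 -m jog '[[[-0.001,0,0.006],[0,0,0]],[[-0.001,0,0.01],[0,0,0]],[[-0.001,0,0.012],[0,0,0]],[[-0.001,0,0.012],[0,0,0]],[[-0.001,0,0.012],[0,0,0]]]'
```

```text
t: 4.65
tool_pos: [0.5628, -0.2515, 0.0121]
tool_rot: [-3.087, -0.579, 0.001]
contact_force: [-0.1, -0.7, 0.3]
opening: 0.0645
grip_force: 0.0
t: 5.15
tool_pos: [0.5621, -0.2519, 0.0004]
tool_rot: [-3.088, -0.579, 0.0]
contact_force: [-0.3, 0.3, -0.8]
opening: 0.0638
grip_force: 0.0
```

```bash
python3 -m jog '[[[0,0,0],[0,0,0]],[[0,0,0],[0,0,0]],[[0,0,0],[0,0,0]]]' 0.3 40 && python3 -m jog '[[[0,0,0],[0,0,0]],[[0,0,0],[0,0,0]],[[0,0,0],[0,0,0]],[[0,0,0],[0,0,0]]]'
```

```text
t: 5.45
tool_pos: [0.5626, -0.2522, 0.0011]
tool_rot: [3.087, 0.579, 0.001]
contact_force: [1.0, -1.4, 2.7]
opening: 0.0317
grip_force: 39.8
t: 5.85
tool_pos: [0.5626, -0.2522, 0.0011]
tool_rot: [3.087, 0.579, 0.001]
contact_force: [-0.3, -0.2, 3.8]
opening: 0.0318
grip_force: 40.0
```

Gripped, but only near the top. I'll open, go 9 mm deeper and grip again.

```bash
python3 -m jog '[[[0,0,0],[0,0,0]],[[0,0,0],[0,0,0]],[[0,0,0],[0,0,0]]]' 0.6 40 && python3 -m jog '[[[0,0,0.003],[0,0,0]],[[0,0,0.006],[0,0,0]],[[0,0,0.009],[0,0,0]],[[0,0,0.009],[0,0,0]],[[0,0,0.009],[0,0,0]]]' && python3 -m jog '[[[0,0,0],[0,0,0]],[[0,0,0],[0,0,0]],[[0,0,0],[0,0,0]],[[0,0,0],[0,0,0]],[[0,0,0],[0,0,0]]]' 0.3 60 && python3 -m jog '[[[0,0,-0.02],[0,0,0]],[[0,0,-0.06],[0,0,0]],[[0,0,-0.1],[0,0,0]],[[0,0,-0.15],[0,0,0]],[[0,0,-0.19],[0,0,0]]]'
```

```text
t: 6.15
tool_pos: [0.5615, -0.2516, -0.0003]
tool_rot: [-3.087, -0.579, 0.002]
contact_force: [-0.4, 0.2, -0.8]
opening: 0.051
grip_force: 0.0
t: 6.65
tool_pos: [0.562, -0.2519, -0.0087]
tool_rot: [-3.087, -0.579, 0.0]
contact_force: [-0.5, -0.2, 0.4]
opening: 0.0513
grip_force: 0.0
t: 7.15
tool_pos: [0.5625, -0.2522, -0.008]
tool_rot: [3.087, 0.579, 0.001]
contact_force: [0.6, -0.9, 2.5]
opening: 0.032
grip_force: 59.8
t: 7.65
tool_pos: [0.5621, -0.252, 0.1838]
tool_rot: [3.087, 0.579, 0.001]
contact_force: [0.6, -0.3, -0.0]
opening: 0.0321
grip_force: 59.6
```

Knob in hand. Next I'll go to a viewpoint short of the dimmer shaft.

```bash
python3 -m jog '[[[0,-0.04,-0.01],[0,0,0]],[[0,-0.085,-0.02],[0,0,0]],[[0,-0.13,-0.03],[0,0,0]],[[0,-0.175,-0.03],[0,0,0]],[[0,-0.22,-0.03],[0,0,0]]]' && python3 -m jog '[[[0,-0.045,0],[0,0,0]],[[0,-0.09,0],[0,0,0]],[[0.005,-0.135,0],[0,0,0]],[[0.01,-0.18,0],[0,0,0]],[[0.01,-0.22,0],[0,0,0]]]' && python3 -m jog '[[[0,-0.04,0],[0,0,0]],[[0,-0.07,0],[0,0,0]],[[0,-0.072,0],[0,0,0]],[[0,-0.072,0],[0,0,0]]]' && python3 -m jog '[[[0,0,0],[0,0,0]],[[0,0,0],[0,0,0]],[[0,0,0],[0,0,0]],[[0,0,0],[0,0,0]]]' && python3 - <<'E'
from station import ctrl, optics
import cv2,pickle
o=ctrl.get_obs();c=optics.get_image("wrist");pickle.dump((o,c),open('w5.pkl','wb'))
print(o['q'])
cv2.imwrite('pics/w5.png',cv2.resize(c['image'],None,fx=1.5,fy=1.5,interpolation=cv2.INTER_CUBIC))
E
```

```text
t: 8.15
tool_pos: [0.4813, -0.0455, 0.2114]
tool_rot: [-3.088, -0.578, -0.0]
contact_force: [0.3, 0.5, -0.6]
opening: 0.0315
grip_force: 59.7
t: 8.65
tool_pos: [0.4108, 0.1635, 0.211]
tool_rot: [-3.087, -0.58, 0.001]
contact_force: [0.3, 0.2, -1.5]
opening: 0.0322
grip_force: 59.7
t: 9.05
tool_pos: [0.3854, 0.229, 0.2109]
tool_rot: [3.087, 0.582, -0.001]
contact_force: [-0.4, -0.2, -0.6]
opening: 0.0318
grip_force: 59.7
t: 9.45
tool_pos: [0.3862, 0.2283, 0.2115]
tool_rot: [3.088, 0.577, -0.0]
contact_force: [0.1, -0.5, 0.5]
opening: 0.0316
grip_force: 59.7
[ 3.67700398e-01 -3.93590913e-01  2.00108672e+00 -5.41272309e-05
  1.53412924e+00  1.56906978e+00]
```

View pics/w5.png

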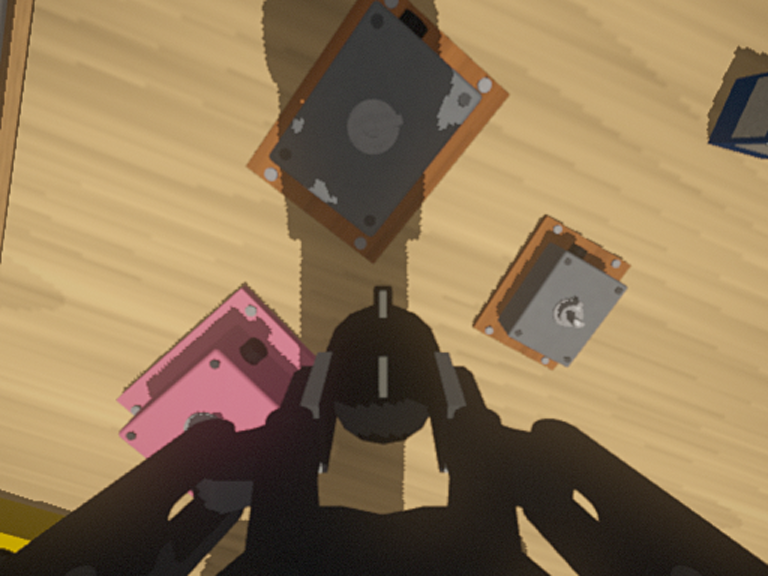

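The large dimmer's shaft and collar are at (373,126) in shadow. A tab seems to stick out to the right at about (400,122), which is the flat's side. The held pointer (382,287) lies along tool +x. I'll measure the collar outline in a rectified patch.

```bash
cat > sh.py <<'E'
import pickle
from h import *
np.set_printoptions(precision=1,suppress=True,linewidth=250)
o,c=pickle.load(open('w5.pkl','rb'));Rw,C=wristcam(c,o);Rt=R.from_rotvec(o['tool_rot']).as_matrix()
def warp(cx,cy,z,half=.03,s=.00025):   # patch in tool axes: rows=tool x up, cols=tool y right
    g=np.arange(-half,half,s);Y,X=np.meshgrid(cy+g,cx-g)
    P=np.stack([X,Y,np.zeros_like(X)],-1).reshape(-1,3)@Rt.T+o['tool_pos'];P[:,2]=z
    uv=cv2.projectPoints((P-C)@Rw,np.zeros(3),np.zeros(3),K(c),np.array(c['D']))[0].reshape(*X.shape,2).astype('f4')
    return cv2.remap(cv2.cvtColor(c['image'],cv2.COLOR_BGR2GRAY),uv[...,0],uv[...,1],cv2.INTER_CUBIC)
if __name__=='__main__':
    p=pix2plane(c,[[373/1.5,126/1.5]],.08,Rw,C)[0];t=(p-o['tool_pos'])@Rt;print('collar guess world',p,'tool',t[:2]*1e3)
    w=warp(t[0],t[1],.08).astype(float);w=cv2.GaussianBlur(w,(0,0),2)
    n=w.shape[0];pol=cv2.warpPolar(w.astype('f4'),(100,36),(n/2,n/2),100,cv2.INTER_LINEAR)
    print('rows: angle from tool y, toward -x(image clockwise), cols radius mm 1..24')
    for i in range(36):print(i*10,pol[i,4::4].astype(int))
E
python3 sh.py
```

```text
collar guess world [0.5 0.3 0.1] tool [92.8 -5.8]
rows: angle from tool y, toward -x(image clockwise), cols radius mm 1..24
0 [80 81 83 83 82 82 82 81 81 82 82 81 79 79 76 70 63 59 59 59 59 60 59 59]
10 [80 80 82 83 82 81 80 81 82 82 82 82 81 82 80 72 62 59 60 60 60 59 58 59]
20 [80 80 81 81 82 80 81 82 82 82 82 82 82 83 82 73 61 57 59 60 60 60 61 61]
30 [80 79 79 80 81 80 82 82 82 83 83 82 82 82 82 73 62 58 58 59 60 61 60 60]
40 [80 79 79 80 82 82 82 83 83 82 82 82 82 84 84 76 63 59 59 59 61 59 60 61]
50 [80 79 79 81 81 82 83 83 82 81 80 80 81 82 82 75 62 57 59 60 59 60 61 60]
60 [80 79 79 81 80 80 82 82 82 82 81 81 81 82 83 77 65 58 59 59 59 59 59 59]
70 [81 79 80 80 79 77 79 81 81 81 80 78 78 80 81 77 66 59 59 58 59 59 58 59]
80 [81 79 80 80 78 75 79 83 81 81 80 80 81 80 80 76 66 59 59 59 60 59 58 60]
90 [81 79 80 81 79 75 79 82 82 81 81 79 81 82 81 77 66 60 59 59 60 59 59 59]
100 [81 79 80 81 79 76 78 82 83 80 80 81 82 82 82 79 68 58 58 58 58 59 58 59]
110 [81 79 80 81 79 77 78 82 82 82 82 81 81 80 82 80 69 61 59 59 59 60 59 59]
120 [81 79 80 81 80 78 80 83 82 82 81 81 81 81 81 7
[... 1120 characters left out ...]
70 [82 80 79 80 79 79 80 81 82 83 84 83 84 84 82 71 60 57 57 58 57 58 58 58]
280 [82 80 79 80 79 80 81 82 82 82 83 83 83 82 80 69 58 57 57 57 58 58 58 57]
290 [82 80 79 80 79 79 79 80 82 83 83 83 81 80 79 69 59 57 57 57 57 57 57 56]
300 [82 81 79 80 80 80 81 81 80 82 83 82 81 82 81 69 59 57 56 57 57 57 58 58]
310 [82 81 81 80 79 81 80 80 79 80 81 81 83 83 81 69 59 56 57 58 58 58 59 59]
320 [81 82 82 81 80 81 80 80 80 78 79 80 82 82 79 68 59 58 57 58 59 59 59 60]
330 [81 82 83 82 81 81 81 82 81 80 79 79 80 82 80 70 58 57 58 58 58 58 59 58]
340 [81 82 84 83 82 82 83 83 82 82 82 82 82 82 82 82 82 77 65 58 58 58 58 59]
350 [80 82 84 83 82 82 83 83 82 83 83 82 83 82 82 83 84 79 67 59 59 58 58 58]
```

```bash
python3 - <<'E'
from sh import *
p=pix2plane(c,[[373/1.5,126/1.5]],.08,Rw,C)[0];t=(p-o['tool_pos'])@Rt
for z in(.067,.072,.08):
    p=pix2plane(c,[[373/1.5,126/1.5]],z,Rw,C)[0];t=(p-o['tool_pos'])@Rt
    w=cv2.GaussianBlur(warp(t[0],t[1],z),(0,0),2.)
    # disc: threshold, erase tab by opening, centroid
    b=(w>70).astype('uint8')
    n,l,st,ce=cv2.connectedComponentsWithStats(b);b=(l==l[120,120]).astype('uint8')
    d=cv2.morphologyEx(b,cv2.MORPH_OPEN,cv2.getStructuringElement(cv2.MORPH_ELLIPSE,(81,81)))
    M=cv2.moments(d,True);cx,cy=M['m10']/M['m00'],M['m01']/M['m00']
    dx,dy=t[0]-(cy-120)*.00025,t[1]+(cx-120)*.00025
    tab=cv2.morphologyEx(b-d,cv2.MORPH_OPEN,np.ones((5,5)));m=cv2.moments(tab,True)
    ux,uy=m['m10']/m['m00']-cx,m['m01']/m['m00']-cy
    print(z,'disc tool mm',dx*1e3,dy*1e3,'r',np.sqrt(M['m00']/np.pi)*.25,'tab px',m['m00'],'r',np.hypot(ux,uy)*.25,'tab angle from tool x toward y',np.degrees(np.arctan2(ux,-uy)))
    W=(o['tool_pos']+Rt@np.array([dx,dy,0]));print('   world mm',W[:2]*1e3)
t=np.array([dx,dy]);w=warp(t[0],t[1],.1).astype('f4')
w=cv2.GaussianBlur(w,(0,0),1.5);w=np.clip((w-50)*6,0,255)
cv2.imwrite('pics/sh.png',cv2.resize(w,(600,600)))
E
```

```text
0.067 disc tool mm 93.13231213546366 -6.330183061489475 r 17.074310147369918 tab px 253.0 r 18.39475943495238 tab angle from tool x toward y 75.17522078111703
   world mm [470.8 267.8]
0.072 disc tool mm 92.87401624377944 -6.218302042558364 r 16.804777658412558 tab px 235.0 r 18.13757088158961 tab angle from tool x toward y 75.57231738470705
   world mm [470.6 267.6]
0.08 disc tool mm 92.46036463643723 -6.0374885738638735 r 16.348725716549033 tab px 239.0 r 17.61159429509291 tab angle from tool x toward y 75.51080768390595
   world mm [470.2 267.3][ WARN:0@0.274] global loadsave.cpp:1063 imwrite_ Unsupported depth image for selected encoder is fallbacked to CV_8U.
```

View pics/sh.png

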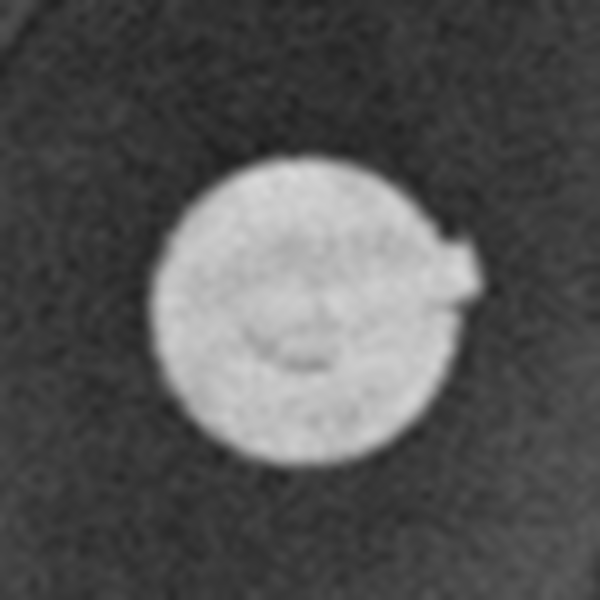

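The patch shows the collar disc centred at (305,310) with its tab at (465,272), so the flat points about 76° from tool x towards tool y. Now the knob's own axis and yaw from the same picture.

```bash
python3 - <<'E'
from sh import *
f=lambda uv,h:((pix2plane(c,(np.array(uv,float)+.5)/1.5-.5,o['tool_pos'][2]+.008+h,Rw,C)-o['tool_pos'])@Rt)[:,:2]*1e3
print(o['tool_pos'])
print('tip',f([[382,287],[382,291]],.006),'line',f([[382,357],[383,397]],.032),'near',f([[382,442]],.032),'skirt',f([[328,345],[438,345]],.006))
np.set_printoptions(precision=2)
g=cv2.cvtColor(c['image'],cv2.COLOR_BGR2GRAY)
for r in(196,200,206,240,246,252,258): s=g[r,240:270].astype(int);i=np.arange(240,270);wt=np.clip(s-60,0,None);print(r,(i*wt).sum()/max(wt.sum(),1),s.max())
E
```

```text
[0.4 0.2 0.2]
tip [[30.6  0.2]
 [29.1  0.2]] line [[15.4  0.3]
 [ 1.2  0.6]] near [[-16.    0.2]] skirt [[  7.7 -20.2]
 [  7.7  21.3]]
196 254.00505689001264 115
200 255.04600484261502 115
206 254.3803418803419 114
240 254.81856540084388 111
246 254.89823008849558 110
252 254.82251082251082 110
258 254.8590308370044 109
```

```bash
python3 -m jog '[[[0.02,-0.002,0],[0,0,0.14]],[[0.045,-0.004,0],[0,0,0.28]],[[0.07,-0.006,0],[0,0,0.42]],[[0.085,-0.007,0],[0,0,0.56]],[[0.0931,-0.0071,0],[0,0,0.7]]]' && python3 -m jog '[[[0,0,0.01],[0,0,0.13]],[[0,0,0.03],[0,0,0.26]],[[0,0,0.05],[0,0,0.39]],[[0,0,0.07],[0,0,0.52]],[[0,0,0.08],[0,0,0.6]]]' && python3 -m jog '[[[0,0,0],[0,0,0]],[[0,0,0],[0,0,0]],[[0,0,0],[0,0,0]],[[0,0,0],[0,0,0]],[[0,0,0],[0,0,0]]]' && python3 - <<'E'
from station import ctrl
o=ctrl.get_obs();print(o['q'],o['tool_pos'],o['tool_rot'])
E
```

```text
t: 10.0
tool_pos: [0.4712, 0.2694, 0.2113]
tool_rot: [3.097, -0.524, -0.0]
contact_force: [0.1, 0.1, -0.1]
opening: 0.0319
grip_force: 59.8
t: 10.5
tool_pos: [0.4691, 0.2685, 0.1292]
tool_rot: [2.803, -1.413, -0.003]
contact_force: [-0.1, -0.5, -0.6]
opening: 0.032
grip_force: 59.7
t: 11.0
tool_pos: [0.4705, 0.2694, 0.1324]
tool_rot: [-2.808, 1.407, -0.001]
contact_force: [-0.2, 0.5, -0.6]
opening: 0.0322
grip_force: 59.7
[ 3.82720576e-01 -8.68443774e-02  1.88050645e+00  1.78506867e-05
  1.34652046e+00  2.88226578e+00] [0.47053607 0.26941662 0.13235682] [-2.80794581e+00  1.40653191e+00 -1.44571110e-03]
```

```bash
python3 -m jog '[[[0.0005,0.0005,0.015],[0,0,0]],[[0.0005,0.0005,0.028],[0,0,0]],[[0.0005,0.0005,0.034],[0,0,0]],[[0.0005,0.0005,0.036],[0,0,0]],[[0.0005,0.0005,0.036],[0,0,0]]]' && python3 -m jog '[[[0,0,0.002],[0,0,0]],[[0,0,0.004],[0,0,0]],[[0,0,0.006],[0,0,0]],[[0,0,0.007],[0,0,0]],[[0,0,0.007],[0,0,0]]]'
```

```text
t: 11.5
tool_pos: [0.4695, 0.2683, 0.0947]
tool_rot: [2.808, -1.407, -0.002]
contact_force: [0.0, -0.3, -0.3]
opening: 0.0317
grip_force: 59.7
t: 12.0
tool_pos: [0.4702, 0.2686, 0.0888]
tool_rot: [-2.808, 1.407, -0.0]
contact_force: [-0.7, 0.4, 0.3]
opening: 0.0319
grip_force: 59.8
```

```bash
python3 -m jog '[[[0,0,0.001],[0,0,0]],[[0,0,0.002],[0,0,0]],[[0,0,0.003],[0,0,0]],[[0,0,0.003],[0,0,0]]]' && python3 -m jog '[[[0,0,0.001],[0,0,0]],[[0,0,0.002],[0,0,0]],[[0,0,0.003],[0,0,0]],[[0,0,0.003],[0,0,0]]]'
```

```text
t: 12.4
tool_pos: [0.4702, 0.2683, 0.0853]
tool_rot: [2.808, -1.408, 0.001]
contact_force: [2.4, -1.4, -0.6]
opening: 0.0321
grip_force: 59.8
t: 12.8
tool_pos: [0.4702, 0.2684, 0.0825]
tool_rot: [2.809, -1.408, 0.001]
contact_force: [2.9, -1.6, 0.0]
opening: 0.0315
grip_force: 59.8
```

It's entering the shaft, with about 3 N of side force along +tool x. I'll yield a little that way and continue.

```bash
python3 -m jog '[[[0.0005,0,0.001],[0,0,0]],[[0.0005,0,0.002],[0,0,0]],[[0.0005,0,0.003],[0,0,0]],[[0.0005,0,0.004],[0,0,0]],[[0.0005,0,0.004],[0,0,0]]]' && python3 -m jog '[[[0,0,0.001],[0,0,0]],[[0,0,0.002],[0,0,0]],[[0,0,0.003],[0,0,0]],[[0,0,0.004],[0,0,0]],[[0,0,0.004],[0,0,0]]]'
```

```text
t: 13.3
tool_pos: [0.4702, 0.2681, 0.0783]
tool_rot: [2.808, -1.408, -0.0]
contact_force: [0.5, -0.7, -0.9]
opening: 0.0321
grip_force: 59.8
t: 13.8
tool_pos: [0.4702, 0.2681, 0.0743]
tool_rot: [2.809, -1.408, -0.0]
contact_force: [1.8, -2.6, -0.7]
opening: 0.0319
grip_force: 59.8
```

```bash
python3 -m jog '[[[0.0004,0,0.001],[0,0,0]],[[0.0004,0,0.002],[0,0,0]],[[0.0004,0,0.002],[0,0,0]],[[0.0004,0,0.002],[0,0,0]]]' && python3 -m jog '[[[0,0,0.001],[0,0,0]],[[0,0,0.002],[0,0,0]],[[0,0,0.002],[0,0,0]],[[0,0,0.002],[0,0,0]]]' && python3 -m jog '[[[0,0,0.001],[0,0,0]],[[0,0,0.002],[0,0,0]],[[0,0,0.002],[0,0,0]],[[0,0,0.002],[0,0,0]]]'
```

```text
t: 14.2
tool_pos: [0.4701, 0.2679, 0.0722]
tool_rot: [2.808, -1.407, -0.001]
contact_force: [0.3, 0.1, -0.3]
opening: 0.0318
grip_force: 59.8
t: 14.6
tool_pos: [0.4705, 0.2679, 0.0708]
tool_rot: [-2.809, 1.407, 0.0]
contact_force: [-1.8, 0.1, 3.6]
opening: 0.0318
grip_force: 60.0
t: 15.0
tool_pos: [0.4706, 0.268, 0.0688]
tool_rot: [-2.808, 1.407, -0.0]
contact_force: [-2.7, 0.4, 5.2]
opening: 0.032
grip_force: 60.3
```

Home at TCP z of about 0.072, and the spring force is now rising as expected. I'll press on to near the bottom stop.

```bash
python3 -m jog '[[[0,0,0.001],[0,0,0]],[[0,0,0.002],[0,0,0]],[[0,0,0.002],[0,0,0]],[[0,0,0.002],[0,0,0]]]' && python3 -m jog '[[[0,0,0.0005],[0,0,0]],[[0,0,0.001],[0,0,0]],[[0,0,0.001],[0,0,0]],[[0,0,0.001],[0,0,0]]]' && python3 -m jog '[[[0,0,0.0005],[0,0,0]],[[0,0,0.0005],[0,0,0]],[[0,0,0.0005],[0,0,0]],[[0,0,0.0005],[0,0,0]]]'
```

```text
t: 15.4
tool_pos: [0.4707, 0.268, 0.0672]
tool_rot: [-2.808, 1.407, -0.0]
contact_force: [-2.7, -1.0, 7.3]
opening: 0.0319
grip_force: 60.4
t: 15.8
tool_pos: [0.4707, 0.268, 0.0663]
tool_rot: [-2.808, 1.407, -0.0]
contact_force: [-3.3, -0.9, 7.8]
opening: 0.0318
grip_force: 60.5
t: 16.2
tool_pos: [0.4707, 0.268, 0.0659]
tool_rot: [-2.808, 1.407, -0.0]
contact_force: [-4.5, -0.8, 8.3]
opening: 0.032
grip_force: 60.6
```

```bash
python3 -m jog '[[[0,0,0.0005],[0,0,0]],[[0,0,0.0005],[0,0,0]],[[0,0,0.0005],[0,0,0]],[[0,0,0.0005],[0,0,0]],[[0,0,0.0005],[0,0,0]]]' && python3 -m jog '[[[0,0,0],[0,0,0]],[[0,0,0],[0,0,0]],[[0,0,0],[0,0,0]],[[0,0,0],[0,0,0]],[[0,0,0],[0,0,0]]]'
```

```text
t: 16.7
tool_pos: [0.4708, 0.268, 0.0659]
tool_rot: [-2.808, 1.407, -0.0]
contact_force: [-5.9, -0.8, 10.7]
opening: 0.032
grip_force: 60.8
t: 17.2
tool_pos: [0.4707, 0.268, 0.0659]
tool_rot: [-2.809, 1.407, 0.0]
contact_force: [-5.8, -1.1, 10.5]
opening: 0.0321
grip_force: 60.8
```

At the bottom stop: z no longer changes and the force is 10.5 N. Handing in while still holding.

```bash
python3 -c "
from station import job
print(job.finish_job())"
```

```text
the job is handed in; nothing more can be done
None
```

The knob is fully home on the dimmer's D-shaft and still held pressed to the bottom stop at about 10.5 N; I handed the job in at about 17 s, judging seating and depth from height and force readings, not a final picture.

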